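# Set the strap gauge pointer to the bar mark

### The job

Turn the strap gauge's knob with small turns until the sliding pointer lines up with the straight bar-shaped brass mark (not the round one), then let go of the knob. Work it by the knob only: do not push the pointer itself.

Things in the scene. Friction and masses are not known exactly. Their poses are not given: they have to be found in the camera images.
- knob_grip (a point): Grip point of the gauge's knob, 56 mm above the table on the knob's upright axis: amid an upright dark steel wing 56 mm long (x), 14 mm thick (y; grip across it), its top 14 mm above this point, on a round collar 52 mm across, its top 24 mm below this point. It stands on the 110 mm wide stem of a grey T-shaped plate, 20 mm thick. The small round nuts on the plate are mere fasteners.
- knob_body (a joint): Knob angle, rad: 0 with the wing pointing straight across to the pointer's rail, growing counter-clockwise seen from above; starts near 0, stops at +-1.7. Turns lightly (under 0.15 N m) and stays where left. Geared to the pointer: each rad counter-clockwise carries it 50 mm along its +y, clockwise the other way; one turn of at most 1.4 rad reaches the mark.
- pointer: Steel pointer: a carriage 24 x 22 x 14 mm on a rail across the plate's far part, with a needle 7 mm wide pointing away from the robot. Origin at the needle's tip, 37 mm above the table, 135 mm beyond the knob's axis. Carriage top 44 mm above the table, its near side 83 mm from the knob's axis. x: where the needle points; y: sliding direction, to the left seen from the knob; z up.
- mark_bar: The wanted mark: a straight brass bar 50 mm long (x), 10 wide (y), 18 high, fixed on the plate beyond the needle's tip, parallel to the needle, 40 to 56 mm left or right of the plate's middle. Origin at the centre of its underside, 20 mm above the table; axes as the pointer's. The other mark, a round brass disc 32 mm across on the other side of the middle, is not to be used.

How it is judged (in metres and radians):
At the end, for the whole second after the job is handed in: The needle's tip is within 10 mm, along the sliding direction, of the bar mark's centre line, and the knob is at rest (y of pointer in the frame of mark_bar between -0.01 and 0.01 m and velocity of joint knob_body between -0.05 and 0.05 rad/s); the robot touches nothing.
It fails at once if the robot pushes on the pointer itself (over 1 N) (contact force between pointer and the fingers above 1 N or contact force between pointer and the arm above 1 N).
It also fails if it takes over 32 s, if anything falls off the work surface, if the arm or the gripper's body presses on something with over 40 N, if the wrist force passes 120 N, or if a joint passes its speed limit or range.

### The arm

A 6-joint arm with a two-finger parallel gripper is mounted at the origin on the work surface. World frame = base frame: x ahead of the robot, y to its left, z up, the work surface at z = 0. Lengths are in mm, angles in rad, forces in N, time in s.
With the tool pointing down it reaches from about 350 to 950 mm from the base axis. Payload 17.4 kg.
Tool frame: the origin (TCP) lies on the centre line of the jaws, within the pads' length; the fingertips stand 25 mm ahead of it and the grasp point (between the pads) lies 6 mm ahead of it; y points along the fingers, x is the direction in which the jaws open and shut, and the axes are right-handed (so a half turn about y gives the same grasp; the last joint's range is limited). The gripper opens to 93 mm and grips with 3 to 60 N. Pads are 15 mm wide; open, the fingers measure 128 mm over their backs; the gripper's body (75 mm by 188 mm) begins 65 mm behind the grasp point.
Start: joints at [1.078, 0.116, 1.442, -0, 1.584, -0.038], TCP at [296.524, 606.388, 243.646] pointing down, gripper open.
Joint ranges: [-2.83, 2.83], [-0.83, 2.19], [0.07, 2.5], [-1.14, 4.28], [0.01, 3], [-2.97, 2.97]. Speed limits (rad/s): [1.89, 1.89, 2.22, 3.14, 3.14, 3.14].

### API

Orientations are given as a 3x3 rotation matrix whose columns are the frame's x, y, z axes.
In Python, from station import r, cams, job gives the robot as it stands.
- The arm moves only by the shell command python3 -m handwheel 'ROWS'. ROWS is a JSON object of lists of equal length, an entry for each row: "grip": the opening in per cent of the stroke, from 0 (shut) to 100 (fully open); "xyz": the shift along the tool's x, y, z as a fraction of full scale, a list of three; "roll": the turn about the tool's y as a fraction of full scale. In form: {"grip": [grip, ...], "xyz": [[tx, ty, tz], ...], "roll": [roll, ...]}. A call has 1 to 12 rows; each row shifts and turns the pose as measured when the row begins, along the tool's axes as they then stand; what a row does not reach is not made up. Full scale, the value 1, is 2.5 cm for a shift and 0.12 rad for a turn. A row lasts 1/10 s, in which the tool goes at most 50 mm and 8.59 degrees, less where a joint would pass 70% of its speed; a pose out of reach is approached as far as the arm can. A call with a number of a shift or a turn outside -1 to 1 is refused whole. A call with a gripper value outside its range is refused whole. The fingers move at their own pace and stop on an object; the grip force is fixed at half the most. Time passes only in rows, so rows that do not move let the fingers close. It gives the time, the measured TCP pose, the force and the opening at its end, in the units of the state.
- r.observe(): the state, without advancing time (a new reading comes with each control period).
- cams.capture(name): name is "side" or "top"; returns the picture (400x640x3 uint8, red, green, blue); there is no depth.
- cams.calibration(name): a dict with "intrinsics" (3x3 intrinsics, pixels), "dist_coeffs" ([k1, k2, p1, p2, k3] as OpenCV has them; the pictures are not rectified), "view" (4x4, takes a point from world to camera coordinates). Camera axes: x right, y up, looking along -z (the intrinsics and any distortion apply to the point x, -y, -z); pixel columns grow to the right and rows downward; lengths in mm; the calibration is good to about 2 mm. A picture is of the moment at which its call begins. calibration takes no time and is no camera call.
- job.finish_job(): hands the job in, once; it reports no verdict.
The state is a dict: "t": time; "qpos": joint angles; "qd": joint speeds; "joint_efforts": joint torques, N m; "eef_pos": TCP position; "tool_rot": TCP orientation; "ft_force": force on the tool from outside, world axes, zero at the start; "ft_torque": the same for the moment, N m; "finger_gap": finger opening in mm.
Only numpy, scipy, OpenCV 4.12 (cv2) and the standard library are available. Lean on these libraries where they do the work, as an engineer would, in place of code of your own. Each camera call takes 0.05 s, during which the arm holds its last target. There are 200 camera calls.

## Working session

There is one attempt and no reset: what is moved stays moved. The work goes in short steps, Python scripts to look and compute and a shell command to move; the robot and the scene stay as the last step left them, time stands still between calls to the robot, and variables do not carry over. Pictures are saved under pics/ and viewed, about 8 in all and at most 12, crops included, and the job is handed in when it is done.

```bash
mkdir -p pics; python3 - <<'E'
from station import r,cams,job
import cv2,numpy as np
for n in("top","side"):
    cv2.imwrite(f"pics/{n}0.png",cams.capture(n)[:,:,::-1]); c=cams.calibration(n); print(n,np.array(c["intrinsics"]).tolist(),c["dist_coeffs"],np.round(c["view"],3).tolist())
s=r.observe();print(s["t"],s["eef_pos"],np.round(s["tool_rot"],3).tolist(),s["finger_gap"])
E
```

```text
top [[418.8719206210242, 0.0, 322.04540865611705], [0.0, 418.8719206210242, 201.68656471861635], [0.0, 0.0, 1.0]] [-0.06304259  0.          0.          0.          0.        ] [[-0.022, -0.999, 0.024, 12.324], [0.996, -0.02, 0.085, -601.373], [-0.085, 0.026, 0.996, -657.494], [0.0, 0.0, 0.0, 1.0]]
side [[441.289457151528, 0.0, 313.305041039434], [0.0, 441.289457151528, 195.9171910595423], [0.0, 0.0, 1.0]] [-0.05153755  0.          0.          0.          0.        ] [[0.665, -0.747, -0.012, -390.085], [0.484, 0.42, 0.768, -370.677], [-0.568, -0.516, 0.641, -333.851], [0.0, 0.0, 0.0, 1.0]]
0.1 [296.45153319 606.24745647 243.00346701] [[0.439, -0.0, -0.898], [0.898, -0.001, 0.439], [-0.001, -1.0, 0.0]] 92.82031002509237
```

View pics/top0.png

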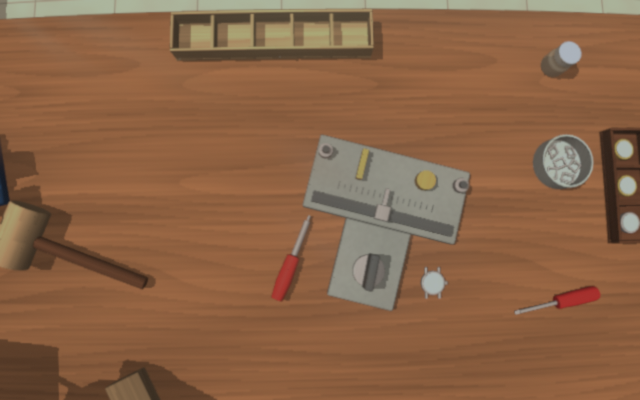

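View pics/side0.png

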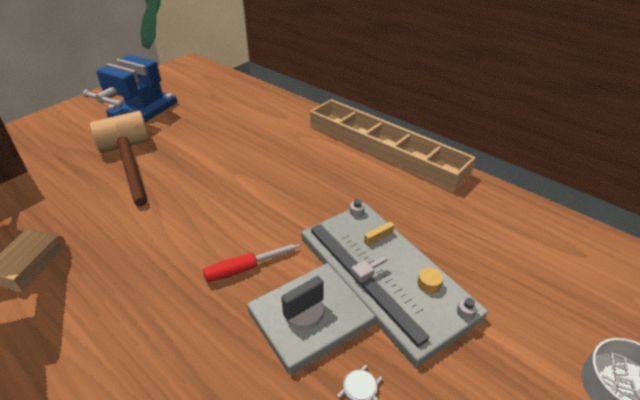

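```bash
python3 - <<'E'
import cv2
a=cv2.imread("pics/top0.png")[130:315,295:480];cv2.imwrite("pics/c.png",cv2.resize(a,(592,592),interpolation=cv2.INTER_CUBIC))
a=cv2.imread("pics/side0.png")[195:375,240:490];cv2.imwrite("pics/d.png",cv2.resize(a,(800,576),interpolation=cv2.INTER_CUBIC))
E
```

```text
(no output)
```

View pics/c.png

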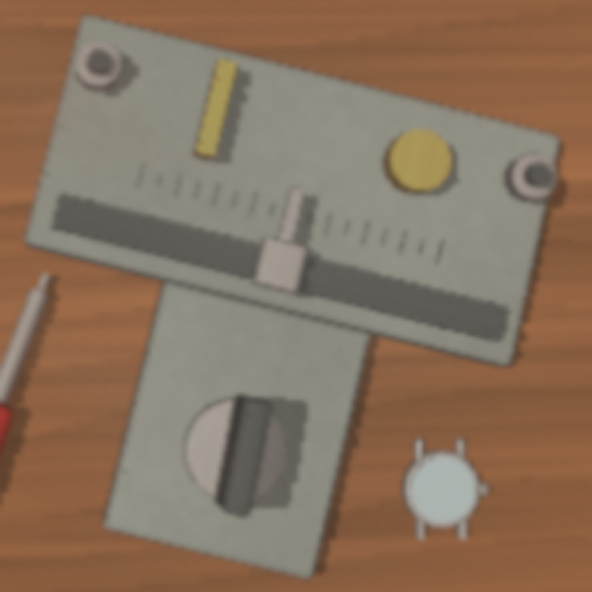

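View pics/d.png

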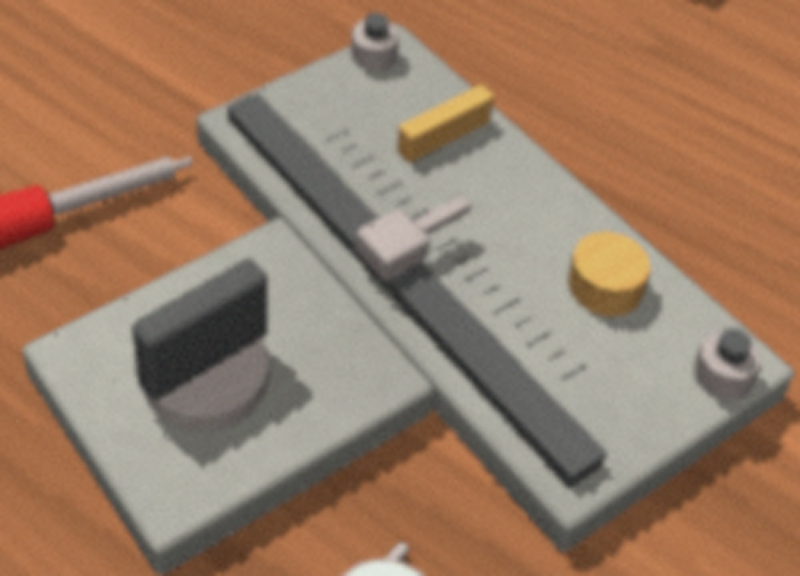

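```bash
cat > h.py <<'E'
from station import r,cams,job
import cv2,numpy as np
F=np.diag([1,-1,-1.])
def ray(n,p):
    c=cams.calibration(n);V=np.array(c["view"]);K=np.array(c["intrinsics"]);d=np.array(c["dist_coeffs"],float)
    u=cv2.undistortPoints(np.array([[p]],float),K,d)[0,0]
    return -V[:3,:3].T@V[:3,3], V[:3,:3].T@F@np.array([*u,1])
def atz(n,p,z):
    o,d=ray(n,p);return o+d*(z-o[2])/d[2]
def proj(n,P):
    c=cams.calibration(n);V=np.array(c["view"])
    q=F@(V[:3,:3]@np.array(P,float)+V[:3,3]);K=np.array(c["intrinsics"])
    return cv2.projectPoints(q.reshape(1,3),np.zeros(3),np.zeros(3),K,np.array(c["dist_coeffs"],float))[0].ravel()
E
python3 - <<'E'
from h import *
np.set_printoptions(precision=1,suppress=True)
T=lambda p,z:atz("top",(295+p[0]/3.2,130+p[1]/3.2),z)
S=lambda p,z:atz("side",(240+p[0]/3.2,195+p[1]/3.2),z)
for n,a,b,z in(("wing",(249,455),(200,301),70),("bar",(216,108),(447,112),38),("tip",(297,190),(467,205),37),("carr",(281,265),(393,240),44)):print(n,T(a,z),S(b,z))
for p in((85,17),(558,137),(512,362),(28,243),(107,525),(313,577)):print(T(p,20))
for p in((238,197),(400,22),(792,375),(155,545),(432,387),(25,350),(568,530)):print("s",S(p,20))
for p,q in(((258,398),(236,513)),):a=T(p,70)-T(q,70);print(a,np.arctan2(a[1],a[0]))
a=S((259,270),70)-S((142,332),70);print(a,np.arctan2(a[1],a[0]))
E
```

```text
wing [489.3 -73.5  70. ] [486.6 -72.6  70. ]
bar [660.7 -66.8  38. ] [659.2 -66.8  38. ]
tip [ 618.4 -106.7   37. ] [ 618.7 -105.9   37. ]
carr [580.2 -96.1  44. ] [576.9 -96.9  44. ]
[713.1  -2.1  20. ]
[ 645.7 -249.3   20. ]
[ 528.8 -218.8   20. ]
[595.6  29.7  20. ]
[451.7  -7.5  20. ]
[ 422.6 -111.5   20. ]
s [568.8 -18.   20. ]
s [713.9  -0.7  20. ]
s [ 642.3 -248.8   20. ]
s [ 422.8 -107.6   20. ]
s [ 543.7 -143.    20. ]
s [449.3  -8.3  20. ]
s [ 525.8 -216.6   20. ]
[ 53.6 -12.    0. ] -0.22078605826725112
[ 50.3 -13.3   0. ] -0.25809171360465155
```

The top view shows the bar on the left (about pixel 362,164) and the disc on the right (426,180). The knob is at about (373,272) and the needle tip at (388,189). That puts the knob at about (488,-73), the plate yaw at -0.266, and the turn needed at about +0.98 rad CCW.

```bash
python3 -m handwheel '{"grip":[100,100,100,100,100,100,100,100,100,100],"xyz":[[-1,0,-0.9],[-1,0,-0.9],[-1,0,-0.9],[-1,0,-0.9],[-1,0,-0.9],[-1,0,-0.9],[-1,0,-0.9],[-1,0,-0.9],[-1,0,-0.9],[-1,0,-0.9]],"roll":[0,0,0,0,0,0,0,0,0,0]}'
cat >> h.py <<'E'
def go(P,ang):
    s=r.observe();R=np.array(s["tool_rot"]);d=R.T@(np.array(P)-s["eef_pos"])
    print("t",round(s["t"],2),"pos",np.round(s["eef_pos"],1),"rows xyz",np.round(d/25,2),"roll",round(-(ang-np.arctan2(R[1,0],R[0,0]))/.12,2),"tilt",np.round(R[:,1],3),"gap",round(s["finger_gap"],1),"F",np.round(s["ft_force"],1),"T",np.round(s["ft_torque"],2),"q",np.round(s["qpos"],2))
E
python3 -c "
from h import *
go((488,-73,160),1.315)"
```

```text
t: 1.1
eef_pos: [389.2, 273.0, 238.8]
tool_rot: [[0.434, -0.005, -0.901], [0.901, -0.006, 0.434], [-0.007, -1.0, 0.002]]
ft_force: [0.9, -0.3, -0.7]
finger_gap: 93.1
t 1.1 pos [389.2 273.  238.8] rows xyz [-10.73   3.22  -9.58] roll -1.61 tilt [-0.005 -0.006 -1.   ] gap 93.1 F [ 0.9 -0.3 -0.7] T [ 0.05 -0.03 -0.03] q [ 0.56 -0.32  1.86 -0.    1.62 -0.56]
```

```bash
python3 -m handwheel '{"grip":[100,100,100,100,100,100,100,100,100,100,100,100],"xyz":[[-1,0.2,-0.9],[-1,0.2,-0.9],[-1,0.2,-0.9],[-1,0.2,-0.9],[-1,0.2,-0.9],[-1,0.2,-0.9],[-1,0.2,-0.9],[-1,0.2,-0.9],[-1,0.2,-0.9],[-1,0.2,-0.9],[0,0,0],[0,0,0]],"roll":[0,0,0,0,0,0,0,0,0,0,-0.85,-0.85]}'
python3 -c "
from h import *
go((488,-73,120),1.315)"
```

```text
t: 2.3
eef_pos: [483.5, -68.3, 186.0]
tool_rot: [[0.243, -0.006, -0.97], [0.97, -0.006, 0.243], [-0.007, -1.0, 0.005]]
ft_force: [-0.7, -0.5, -0.3]
finger_gap: 93.2
t 2.3 pos [483.5 -68.3 186. ] rows xyz [-0.12  2.64 -0.24] roll 0.09 tilt [-0.006 -0.006 -1.   ] gap 93.2 F [-0.7 -0.5 -0.3] T [ 0.04 -0.04  0.05] q [-0.19 -0.28  1.9  -0.01  1.52 -1.51]
```

Now over the knob. Next, descend to TCP z≈64 in two stages, with the jaws partly closed so they centre gently.

```bash
python3 -m handwheel '{"grip":[80,80,70,70],"xyz":[[-0.12,0.9,-0.24],[0,0.9,0],[0,0.8,0],[0,0,0]],"roll":[0.1,0,0,0]}'
python3 - <<'E'
from h import *
go((488,-73,64),1.315)
a=cams.capture("side")[140:380,220:540,::-1];cv2.imwrite("pics/e.png",cv2.resize(a,(800,600),interpolation=cv2.INTER_CUBIC))
E
```

```text
t: 2.7
eef_pos: [487.9, -74.0, 118.4]
tool_rot: [[0.252, -0.007, -0.968], [0.968, -0.006, 0.252], [-0.007, -1.0, 0.005]]
ft_force: [-0.4, 1.2, 0.3]
finger_gap: 67.3
t 2.7 pos [487.9 -74.  118.4] rows xyz [ 0.05  2.18 -0.  ] roll 0.01 tilt [-0.007 -0.006 -1.   ] gap 67.3 F [-0.4  1.2  0.3] T [0.03 0.03 0.01] q [-0.2  -0.22  1.97 -0.01  1.4  -1.51]
```

View pics/e.png

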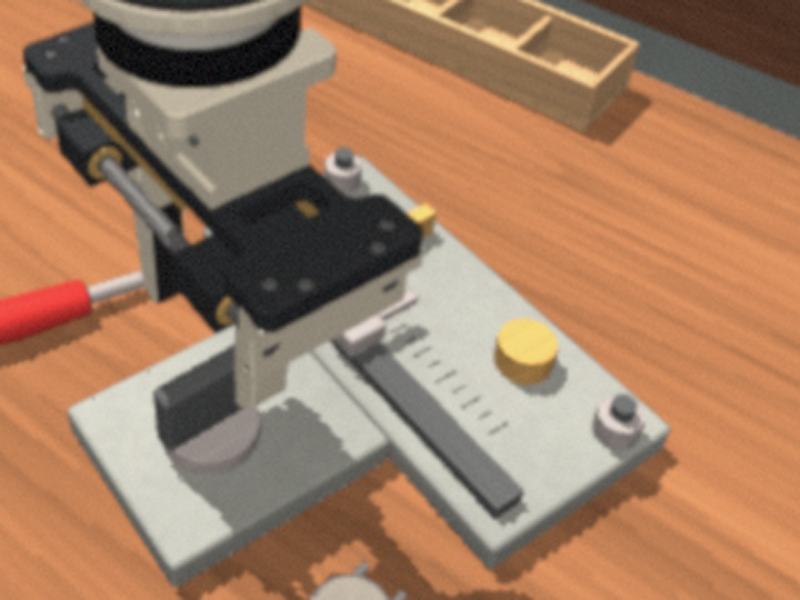

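The fingers (right fingertip at crop 260,400) straddle the wing (195,400), so I go down and close.

```bash
python3 -m handwheel '{"grip":[65,60,60,20,0,0,0,0],"xyz":[[0,0.8,0],[0,0.8,0],[0,0.55,0],[0,0,0],[0,0,0],[0,0,0],[0,0,0],[0,0,0]],"roll":[0,0,0,0,0,0,0,0]}'
python3 -c "
from h import *
go((488,-73,64),1.315)"
```

```text
t: 3.55
eef_pos: [491.7, -74.8, 73.3]
tool_rot: [[0.252, 0.004, -0.968], [0.968, -0.008, 0.252], [-0.006, -1.0, -0.005]]
ft_force: [0.1, 0.4, 0.0]
finger_gap: 20.1
t 3.55 pos [491.7 -74.8  73.3] rows xyz [0.04 0.37 0.16] roll 0.01 tilt [ 0.004 -0.008 -1.   ] gap 20.1 F [0.1 0.4 0. ] T [ 0.03 -0.02  0.01] q [-0.2  -0.18  2.01 -0.01  1.3  -1.51]
```

```bash
python3 -m handwheel '{"grip":[30,0,0,0,0,0],"xyz":[[0,0.4,0.16],[0,0,0],[0,0,0],[0,0,0],[0,0,0],[0,0,0]],"roll":[0,0,0,0,0,0]}'
python3 -c "
from h import *
go((488,-73,64),1.315+0.98)"
```

```text
t: 4.15
eef_pos: [488.8, -71.4, 63.4]
tool_rot: [[0.251, 0.008, -0.968], [0.968, -0.003, 0.251], [-0.001, -1.0, -0.008]]
ft_force: [0.1, -1.2, -0.7]
finger_gap: 13.8
t 4.15 pos [488.8 -71.4  63.4] rows xyz [-0.07 -0.03  0.01] roll -8.15 tilt [ 0.008 -0.003 -1.   ] gap 13.8 F [ 0.1 -1.2 -0.7] T [-0.29  0.05  0.01] q [-0.2  -0.18  2.03 -0.    1.28 -1.51]
```

Gripped (gap 13.8). Turning CCW, half first.

```bash
python3 -m handwheel '{"grip":[0,0,0,0,0,0,0,0],"xyz":[[0,0,0],[0,0,0],[0,0,0],[0,0,0],[0,0,0],[0,0,0],[0,0,0],[0,0,0]],"roll":[-0.6,-0.6,-0.6,-0.6,-0.6,-0.6,-0.6,0]}'
python3 -c "
from h import *
go((488.8,-71.4,63.4),1.315+0.98)"
```

```text
t: 4.95
eef_pos: [488.8, -70.8, 63.4]
tool_rot: [[-0.265, 0.007, -0.964], [0.964, 0.0, -0.265], [-0.002, -1.0, -0.007]]
ft_force: [1.3, 0.2, -0.1]
finger_gap: 13.9
t 4.95 pos [488.8 -70.8  63.4] rows xyz [-0.02 -0.    0.  ] roll -3.8 tilt [ 0.007  0.    -1.   ] gap 13.9 F [ 1.3  0.2 -0.1] T [ 0.26 -0.09  0.08] q [-0.2  -0.18  2.03  0.    1.28 -2.04]
```

```bash
python3 -m handwheel '{"grip":[0,0,0,0,0,0,0],"xyz":[[-0.02,0,0],[0,0,0],[0,0,0],[0,0,0],[0,0,0],[0,0,0],[0,0,0]],"roll":[-0.6,-0.6,-0.6,-0.6,-0.6,-0.6,0]}'
python3 - <<'E'
from h import *
go((488.8,-71.4,63.4),1.315+0.98)
a=cams.capture("side")[140:380,220:540,::-1];cv2.imwrite("pics/f.png",cv2.resize(a,(800,600),interpolation=cv2.INTER_CUBIC))
E
```

```text
t: 5.65
eef_pos: [488.5, -70.4, 63.4]
tool_rot: [[-0.644, 0.006, -0.765], [0.765, 0.003, -0.644], [-0.002, -1.0, -0.007]]
ft_force: [1.0, 2.1, -0.3]
finger_gap: 13.7
t 5.65 pos [488.5 -70.4  63.4] rows xyz [-0.04 -0.    0.02] roll -0.21 tilt [ 0.006  0.003 -1.   ] gap 13.7 F [ 1.   2.1 -0.3] T [ 0.31 -0.05  0.08] q [-0.2  -0.18  2.03  0.    1.29 -2.47]
```

View pics/f.png

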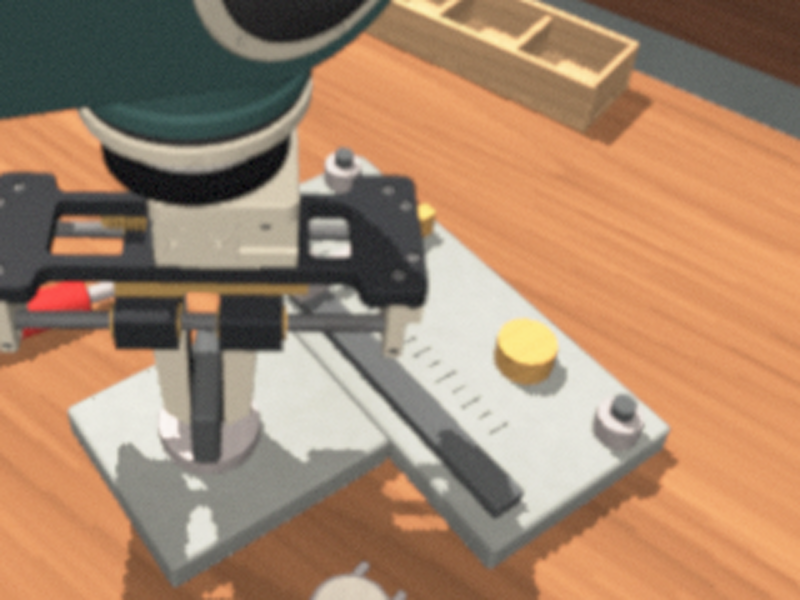

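The side view has the gripper hiding the pointer. I'll release, rise straight up and look.

```bash
python3 -m handwheel '{"grip":[40,40,40,40,40,40,40,40,40,40,40],"xyz":[[0,0,0],[0,0,0],[0,0,0],[0,0,0],[0,-0.8,0],[0,-1,0],[0,-1,0],[0,-1,0],[0,-1,0],[0,-1,0],[0,0,0]],"roll":[0,0,0,0,0,0,0,0,0,0,0]}'
python3 - <<'E'
from h import *
go((400,-71.4,220),1.315+0.98)
E
```

```text
t: 6.8
eef_pos: [486.7, -71.1, 213.0]
tool_rot: [[-0.633, 0.004, -0.774], [0.774, 0.002, -0.633], [-0.001, -1.0, -0.004]]
ft_force: [-0.2, 0.2, 0.1]
finger_gap: 37.2
t 6.8 pos [486.7 -71.1 213. ] rows xyz [ 2.19 -0.29  2.69] roll -0.32 tilt [ 0.004  0.002 -1.   ] gap 37.2 F [-0.2  0.2  0.1] T [0.13 0.03 0.06] q [-0.2  -0.28  1.87  0.    1.56 -2.46]
```

```bash
python3 -m handwheel '{"grip":[40,40,40,40,40,40,40,40,40],"xyz":[[1,0,-0.4],[1,0,-0.4],[1,0,-0.4],[1,0,-0.4],[1,0,-0.4],[1,0,-0.4],[1,0,-0.4],[1,0,-0.4],[0,0,0]],"roll":[0,0,0,0,0,0,0,0,0]}'
python3 - <<'E'
from h import *
a=cams.capture("top")[130:315,295:480,::-1];b=cams.capture("side")[:,:,::-1];cv2.imwrite("pics/side9.png",b)
cv2.imwrite("pics/g.png",cv2.resize(a,(592,592),interpolation=cv2.INTER_CUBIC))
E
```

```text
t: 7.7
eef_pos: [418.9, 140.9, 208.5]
tool_rot: [[-0.628, 0.001, -0.779], [0.779, 0.002, -0.628], [0.001, -1.0, -0.002]]
ft_force: [0.9, -0.0, -0.1]
finger_gap: 37.2
```

View pics/g.png

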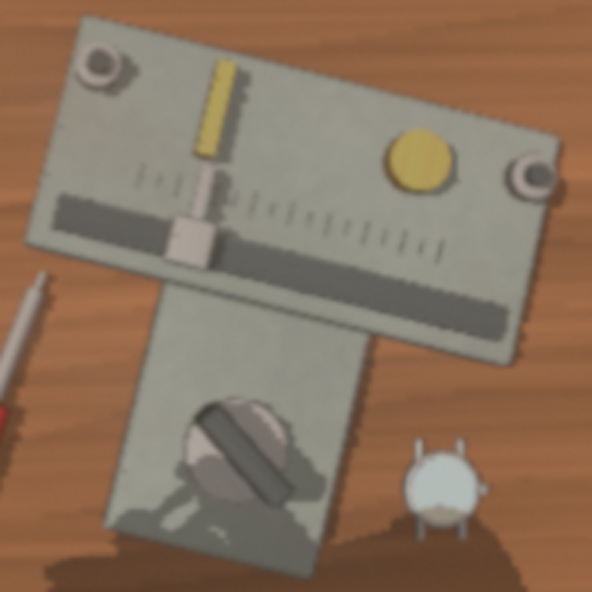

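In the top crop the needle tip is at (207,167), and the bar's centre line extended there is at about (202,167). I'll compute the offset, then hand in.

```bash
python3 - <<'E'
from h import *
T=lambda p,z:atz("top",(295+p[0]/3.2,130+p[1]/3.2),z)
d=T((207,167),37)-T((216,108),38);off=d@np.array([.263,.965,0]);print("y offset",off,r.observe()["t"],r.observe()["ft_force"])
if abs(off)<5: print(job.finish_job())
E
```

```text
y offset -2.6736123746484584 7.8 [-0.08355414 -0.53743319  0.29856351]
the job is handed in; nothing more can be done
None
```

I turned the knob counter-clockwise by about 0.97 rad, and the pointer now lines up with the straight brass bar. The job is handed in, and no verdict was reported.

- **How it was worked:** I gripped only the knob's wing and turned it in small steps. Then I opened the jaws, rose straight up and moved clear. The pointer itself was not touched.
- **Alignment:** The last top view puts the needle tip about 2.7 mm from the bar's centre line along the sliding direction; the allowance is 10 mm. I measured this from the top camera only. I saved a final side picture but did not check the offset against it.
- **Robot and time:** The gripper was about 220 mm away from the gauge, the wrist force was near zero, and the clock stood at 7.8 s of 32 s. Knob speed was not measured, but nothing was touching it.
- **Failed or disagreeing checks:** The side view taken while gripping could not show the pointer because the gripper hid it, so I checked after releasing. The first descent stopped about 9 mm short of the planned height; I corrected it before closing fully. Positions from the two cameras agreed to about 3 mm.

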